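# Empty a bail-handled pail of stoppers over a tipping stand

### The arm

A 7-joint arm with a two-finger parallel gripper is mounted at the origin on a cart in front of the work surface, level with it; the furniture and walls round the work are solid. World frame = base frame: x ahead of the robot, y to its left, z up, the work surface at z = 0. Lengths are in mm, angles in rad, forces in N, time in s.
With the tool pointing down it reaches from about 400 to 900 mm from the base axis. Payload 5.6 kg.
Tool frame: the origin (TCP) lies midway between the tips of the shut fingers; the grasp point (between the pads) lies 19 mm behind it; z points along the fingers, y is the line along which they close (so a half turn about z gives the same grasp; the last joint's range is limited). The gripper opens to 92 mm and grips with 3 to 60 N. Pads are 20 mm wide; open, the fingers measure 128 mm over their backs; the gripper's body (75 mm by 189 mm) begins 69 mm behind the grasp point.
Start: joints at [1.25, 0.468, -0.012, 1.603, 0.006, 1.071, -0.056], TCP at [178.214, -625.099, 214.592] pointing down, gripper open.
Joint ranges: [-2.53, 2.53], [-0.31, 2.02], [-1.57, 1.55], [0.28, 2.44], [-1.29, 4.43], [0.15, 1.84], [-2.92, 2.92]. Speed limits (rad/s): [2.57, 2.57, 3.14, 3.14, 3.14, 3.14, 3.14].

### API

Orientations are given as a rotation vector (axis times angle).
In Python, from cell import robot, grip, kin, viewer gives the robot as it stands. Calls block until the motion is done:
- robot.movep(position, orientation): joint-space move of the TCP to a pose.
- robot.servo_line(position, feed=150, rotation=None): straight line of the TCP; rotation=None keeps the orientation; feed is the mean speed in mm/s.
- robot.goto_joints(angles): joint-space move.
- grip(opening, newtons=None): opening from 0.0 (shut) to 1.0 (fully open); newtons is the grip in N (None keeps the last); returns when the fingers have stopped.
- robot.hold(seconds).
- kin.ik(position, orientation): joint angles nearest the present ones, or None.
- robot.observe(): the state.
- viewer.read_camera(name): name is "scene" or "top"; returns the picture (420x560x3 uint8, red, green, blue); there is no depth.
- viewer.camera_info(name): a dict with "camera_matrix" (3x3 intrinsics, pixels), "k1" (the pictures are not rectified: a ray, as slopes to the right and down, at radius r is drawn at 1 + k1 r^2 times it, then the intrinsics apply), "R" (3x3) and "t" (3): a world point X has camera coordinates R X + t. Camera axes: x right, y down, z forward; pixel columns grow to the right and rows downward; lengths in mm; the calibration is good to about 2 mm. A picture is of the moment at which its call begins. camera_info takes no time and is no camera call.
A pose or a line that the arm cannot do raises robot.IKError and nothing moves.
- robot.job_done(): hands the job in; it is judged then, once.
Trained networks look in the newest picture that a camera, given by its name, has taken for a name from the list of things; names that differ only in an ending like _2 or _b are one class to them, and where a whole thing is asked for, a point or a joint stands for the part that bears it (a point fixed in the world has none). Each returns a list of dicts, best first, with "confidence" (0 to 1); they miss things now and then, are a little off and sometimes report something else, mostly with a low value. They report only what shows in the picture. A call takes as long as a camera call.
- viewer.silhouettes(name, camera): "mask" (420x560 bool, what is visible of it).
- viewer.pinpoint(name, camera): "at" ([x, y, z] in mm, in the coordinates of the camera as it stood for that picture, good to about 4 mm: a listed point, or the origin of a listed thing).
The state is a dict: "t": time; "joints": joint angles; "joint_velocities": joint speeds; "joint_torque": joint torques, N m; "tcp_pos": TCP position; "tcp_rot": TCP orientation; "contact_force": force on the tool from outside, world axes, zero at the start; "wrist_torque": the same for the moment, N m; "grip_width": opening from 0.0 (shut) to 1.0 (fully open); "grip_force": force on a finger pad.
Only numpy, scipy, OpenCV 4.12 (cv2) and the standard library are available. Lean on these libraries where they do the work, as an engineer would, in place of code of your own. Each camera call takes 0.05 s, during which the arm holds its last target. There are 200 camera calls.

### The job

Carry the square steel pail of rubber stoppers by its bail and stand it upright and square on the ledge of the aluminium tipping stand, in the middle of its width, with the foot touching the kerb next to the tray and the bail pivots in line with the kerb. Then let go of the bail, put the fingers under the back bottom rim (the foot flange that overhangs the ledge on the side away from the tray) and lift it so that the pail tips over the kerb, lies mouth-down on the sloping rest, and empties all three stoppers into the tray. Leave the pail lying there and do not disturb the tape roll, the jar or the timer.

Things in the scene. Friction and masses are not known exactly. Their poses are not given: they have to be found in the camera images.
- pail: open square tapered pail of polished (slippery, friction about 0.25) steel, 72 mm high, 94 mm square at the rim (rolled bead 6 mm), 86 mm square at the bottom, walls 3 mm, inner floor 10 mm above its underside; weighs about 0.35 kg with the bail, plus three 20 g stoppers. Origin: centre of its underside; z up through the mouth; the bail pivots lie on its +y and -y sides, 58 mm above the underside
- pail_foot: the pail's bottom rim: a square foot flange fixed to the pail, 104 x 104 mm, 6 mm thick, standing out 9 mm past the walls all round. Origin and axes the same as the pail's
- bail (a joint): angle of the bail about the pail's y axis through the two pivots: 0 upright over the mouth, positive leaning to the pail's +x, stops at -1.05 and +1.05; swings freely and falls to one stop when let go
- bail_grip (a point): middle of the bail's black grip, a bar 12 mm thick and 64 mm long parallel to the pail's y axis, 75 mm from the pivot axis (it is the top of a U of 6 mm wire, 112 mm wide)
- stand: fixed aluminium tipping stand. Origin on the worktop under the middle of the ledge; x points from the ledge over the tray (roughly to the robot's right), y along the kerb. The flat ledge is 100 mm high, 76 mm deep (x -38 to +38 mm), 130 mm wide, 8 mm thick; below it, the stand's side plates begin 16 mm in from the open edge (x = -38 mm) and a base plate 6 mm thick lies on the worktop
- kerb (a point): middle of the foot of the kerb's face that looks to the ledge, at stand x +38 mm, height 100 mm. The kerb, 7 mm high, 5 mm thick, 110 mm long, runs along the ledge's edge next to the tray. A pail standing square against it has its centre 52 mm back from this point (stand x -14 mm), and its foot, deeper than the ledge, overhangs the ledge's open edge by 28 mm
- rest (a point): middle of the steel rest, a plate 100 mm wide sloping down at 33 degrees beyond the kerb, with two small upturned end stops for the corners of the pail's rim. Tipped past balance (about 0.9 rad) the pail falls over the kerb onto it, the foot catches behind the kerb, and it stays at a tilt of about 2.1 rad
- tray: fixed white tray, 170 x 170 mm, 35 mm high, walls 3 mm, part of the stand just beyond the kerb; origin: centre of its underside, axes as the stand's
- plug_0: rubber stopper, 25 mm across, 24 mm high, loose in the pail at the start (they slide about, so the pail may hang up to 0.1 rad askew from its bail); origin: centre of its wide end
- plug_1: a second stopper, the same
- plug_2: a third stopper, the same
- tape_roll: bystander: roll of label tape lying flat, 100 mm across, 25 mm high; origin: centre of its underside
- jar: bystander: small white sample jar with lid, 45 mm across, 54 mm high; origin: centre of its underside
- kitchen_timer: bystander: white timer lying flat, 72 x 72 x 18 mm; origin: centre of its underside

How it is judged:
By the outcome, as a careful person would: the job done as asked, in the order asked, and still so for the second after the job is handed in, with the robot touching nothing.
It also fails if it takes over 72 s, if anything falls off the work surface, if the arm or the gripper's body presses on something with over 40 N, if the wrist force passes 120 N, or if a joint passes its speed limit or range.

## Working session

There is one attempt and no reset: what is moved stays moved. The work goes in short steps, each a Python script; the robot and the scene stay as the last script left them, time stands still between calls to the robot, and variables do not carry over. Pictures are saved under pics/ and viewed, at most 10 in all, crops included, and the job is handed in when it is done.

```bash
ls; mkdir -p pics; cat > h.py <<'E'
import numpy as np, cv2
from scipy.spatial.transform import Rotation as Ro
from cell import robot, grip, kin, viewer
def w(p,c):
    i=viewer.camera_info(c); return np.array(i["R"]).T@(np.array(p)-np.array(i["t"]))
def pin(n,c):
    return [(np.round(w(d["at"],c),1).tolist(),round(d["confidence"],2)) for d in viewer.pinpoint(n,c)[:3]]
def save(c,f):
    im=viewer.read_camera(c); cv2.imwrite("pics/"+f,im[:,:,::-1]); return im
def px(X,c):
    i=viewer.camera_info(c); p=np.array(i["R"])@np.array(X,float)+np.array(i["t"]); s=p[:2]/p[2]; s=s*(1+i["k1"]*(s@s)); K=np.array(i["camera_matrix"]); return K[:2,:2]@s+K[:2,2]
def ray(u,c,z):
    from scipy.optimize import fsolve
    return fsolve(lambda q: px([q[0],q[1],z],c)-u,[500,0])
E
python3 - <<'E'
from h import *
a=save("scene","s0.png");b=save("top","t0.png")
cv2.imwrite("pics/both0.png",cv2.resize(np.vstack([a,b])[:,:,::-1],(450,675))[:600]) if 0 else None
for n in ["pail","bail_grip","stand","kerb","rest","tray","tape_roll","jar","kitchen_timer"]:
    print(n,"S",pin(n,"scene"),"T",pin(n,"top"))
o=robot.observe();print(o["t"],o["tcp_rot"],o["contact_force"])
for c in("scene","top"):
  i=viewer.camera_info(c);print(c,-np.array(i["R"]).T@np.array(i["t"]),np.array(i["R"])[2])
E
```

```text
pics
pail S [([545.9, -253.5, 0.6], 0.9)] T [([546.8, -256.1, 3.2], 0.6)]
bail_grip S [([556.5, -187.6, 96.1], 0.64)] T [([554.7, -193.4, 93.1], 0.56)]
stand S [([579.6, 87.6, -3.4], 0.79)] T [([573.0, 90.7, 2.0], 0.64), ([545.1, -251.5, 3.2], 0.46), ([554.1, -189.3, 93.4], 0.36)]
kerb S [([557.4, 23.2, 85.4], 0.72), ([569.0, 50.6, 97.1], 0.57)] T [([567.1, 52.8, 101.2], 0.93)]
rest S [([557.7, 21.1, 87.1], 0.97)] T [([559.9, 20.4, 93.0], 0.56)]
tray S [([542.4, -40.0, 0.7], 0.97)] T [([544.1, -43.5, 2.4], 0.56)]
tape_roll S [([359.5, -180.7, -0.4], 0.64)] T [([356.3, -177.1, 0.1], 0.97)]
jar S [([542.1, 356.8, -1.6], 0.66)] T []
kitchen_timer S [([377.6, 263.8, -4.4], 0.81)] T [([374.1, 264.2, -0.5], 0.92), ([557.7, 20.7, 90.3], 0.6)]
1.0 [ 3.11130783e+00  4.34904905e-01 -5.59486058e-05] [0.28064767 0.36841927 0.82722088]
scene [-238.87310497  578.45962889  677.38929163] [ 0.6900685  -0.49298078 -0.52988245]
top [ 384.40359882   49.05004312 1150.1344303 ] [ 0.10349417  0.02090553 -0.99441034]
```

View pics/s0.png

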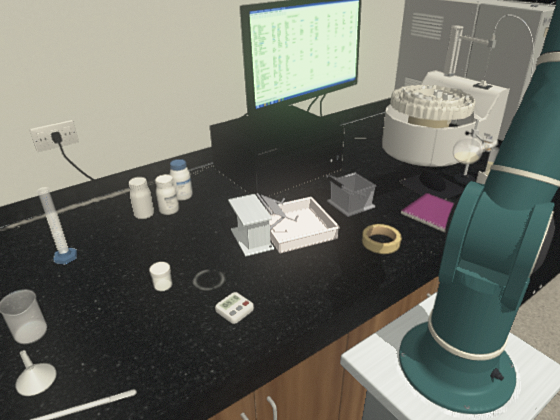

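View pics/t0.png

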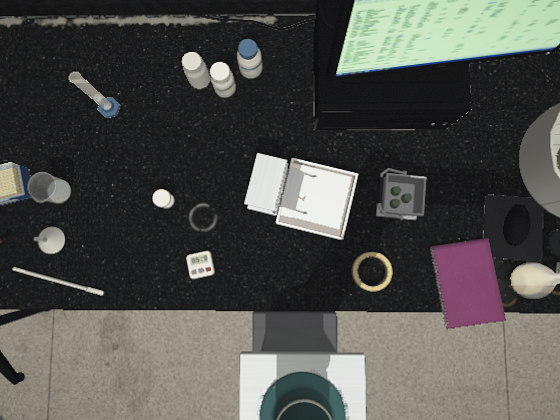

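The scene view shows the stand at about (255,220), the tray at (300,225) and the pail at (352,193). In the top view the ledge is at about (266,183), the tray at (318,198) and the pail at (402,193), with its bail leaning left towards the stand. I'll refine the yaws on an enlarged crop and check that the planned poses are reachable.

```bash
python3 - <<'E'
from h import *
im=cv2.imread("pics/t0.png"); cv2.imwrite("pics/t0c.png",cv2.resize(im[140:250,235:435],(800,440),interpolation=cv2.INTER_CUBIC))
S=np.array([575,89]);a=np.arctan2(-131,-32)
print("pail-grip",[px(p,"top").round(1).tolist() for p in([546,-254,0],[555.5,-190,95])])
# orientation helper: columns = tool axes
def R(z,y): z=np.array(z)/np.linalg.norm(z); y=np.array(y)/np.linalg.norm(y); return Ro.from_matrix(np.c_[np.cross(y,z),y,z]).as_rotvec()
X=np.array([np.cos(a),np.sin(a),0]);Y=np.array([-X[1],X[0],0]);Z=np.array([0,0,1])
f=lambda x,z:np.r_[S,0]+x*X+z*Z
for s in(1,-1):
  print("pick",kin.ik([555,-190,78],R(-Z,s*np.array([np.cos(1.424),np.sin(1.424),0]))))
  print("place",kin.ik(f(-14,260),R(-Z,s*X)))
  for th in(0,20,40,50,60):
    d=X*np.cos(np.radians(th))-Z*np.sin(np.radians(th))
    print(th,kin.ik(f(-55,88),R(d,s*Y)),kin.ik(f(-20,190),R(d,s*Y)))
E
```

```text
pail-grip [[397.2, 198.8], [380.8, 189.5]]
pick [ 0.74926633  0.63662885 -0.63605221  1.82832996  0.49397359  0.84026565
  1.29248213]
place [ 0.34531905  0.43360523 -0.76219203  1.67482988  0.32152658  1.16310189
 -2.31024066]
0 [-1.0755141   1.49078966  0.87616046  1.17181812  0.23005939  1.81439519
 -0.61118496] [-1.09042378  1.30786948  0.87815017  1.33575176  0.36123284  1.76876226
 -0.58222804]
20 [-0.62595145  1.10750241 -0.01161402  1.26039757  0.68283184  1.83596229
 -1.0920872 ] [-0.72958732  0.93695985  0.21039534  1.37978452  0.6100691   1.79654167
 -0.93663145]
40 [-0.21946424  1.01991994 -0.62058774  1.38587933  0.91376294  1.78408989
 -1.2989621 ] [-0.26687886  0.80460392 -0.4538532   1.44852196  0.78346591  1.76726591
 -1.14324948]
50 [-0.12762629  0.9478505  -0.68341306  1.46556064  0.88640561  1.63827104
 -1.29250296] [ 0.03597375  0.86591443 -0.8989442   1.48884725  0.93426771  1.80293344
 -1.26068375]
60 [-0.02306959  0.88311232 -0.74517927  1.54539887  0.85667603  1.48337913
 -1.27192603] [ 0.17186655  0.83602434 -1.0171696   1.54704736  0.9184325   1.68380365
 -
[... 380 characters left out ...]
62595145  1.10750241 -0.01161402  1.26039757  0.68283184  1.83596229
  2.04950545] [-0.72958732  0.93695985  0.21039534  1.37978452  0.6100691   1.79654167
  2.2049612 ]
40 [-0.19129758  1.03894762 -0.67480987  1.38349091  0.94703992  1.81187913
  1.82365576] [-0.26687886  0.80460392 -0.4538532   1.44852196  0.78346591  1.76726591
  1.99834318]
50 [-0.02153335  1.03988614 -0.89505359  1.45731242  1.02118098  1.75506093
  1.77379941] [ 0.03311386  0.86312799 -0.89297839  1.48905443  0.93090977  1.79977742
  1.88310231]
60 [ 0.1502336   1.07917888 -1.11512219  1.53315574  1.10680002  1.70849426
  1.73276327] [ 0.21110438  0.89009141 -1.110958    1.54450624  0.97664908  1.73932939
  1.85244921]
```

View pics/t0c.png

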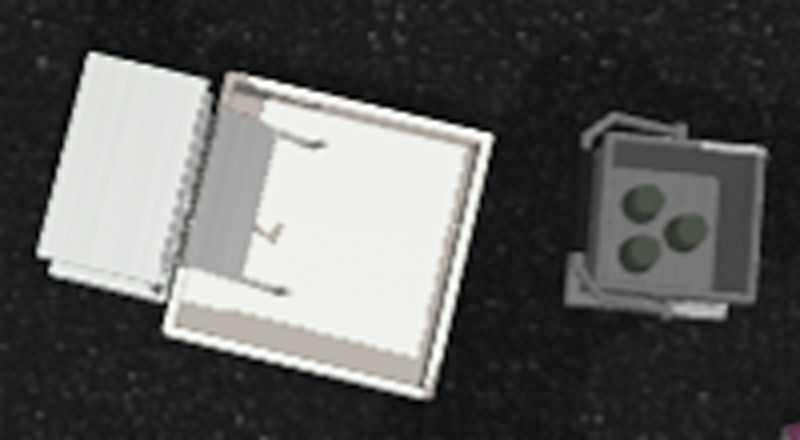

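The crop shows ledge corners at crop pixels (90,52), (212,80), (158,288) and (38,257). The pail rim corners are at about (606,136), (766,149), (755,302) and (590,290). The stoppers are in the pail.

```bash
python3 - <<'E'
from h import *
g=lambda l,z:np.array([ray(np.array([235+(u+.5)/4-.5,140+(v+.5)/4-.5]),"top",z) for u,v in l])
for l,z in(([(90,52),(212,80),(158,288),(38,257)],100),([(606,136),(766,149),(755,302),(590,290)],72),([(228,72),(494,132),(432,399),(165,334)],35)):
  p=g(l,z);print(p.round(1).tolist(),p.mean(0).round(1),[np.round([np.hypot(*e),np.degrees(np.arctan2(e[1],e[0]))],1).tolist() for e in np.roll(p,-1,0)-p])
E
```

```text
[[646.7, 109.9], [629.0, 35.4], [501.4, 68.2], [520.3, 140.8]] [574.3  88.6] [[76.6, -103.4], [131.8, 165.6], [75.0, 75.4], [130.1, -13.7]]
[[599.1, -209.4], [590.5, -307.5], [495.4, -297.5], [502.9, -197.1]] [ 547.  -252.9] [[98.5, -95.0], [95.7, 174.0], [100.7, 85.7], [96.9, -7.2]]
[[649.3, 24.1], [609.3, -146.7], [437.6, -104.3], [479.0, 64.9]] [543.8 -40.5] [[175.5, -103.2], [176.8, 166.1], [174.3, 76.2], [175.1, -13.5]]
```

```bash
cat >> h.py <<'E'
def R(z,y): z=np.array(z)/np.linalg.norm(z); y=np.array(y)/np.linalg.norm(y); return Ro.from_matrix(np.c_[np.cross(y,z),y,z]).as_rotvec()
Z=np.array([0,0,1.]); S=np.array([574.5,88.7,0]); A=np.radians(-103.7)
X=np.array([np.cos(A),np.sin(A),0]);Y=np.array([-X[1],X[0],0])
f=lambda x,z,y=0:S+x*X+y*Y+z*Z
def ob(m=""):
    o=robot.observe(); print(m,round(o["t"],1),o["tcp_pos"].round(1) if hasattr(o["tcp_pos"],'round') else o["tcp_pos"],np.round(o["contact_force"],2),"w",round(o["grip_width"],3),"gf",round(o["grip_force"],1)); return o
E
python3 - <<'E'
from h import *
b=np.radians(84.); L=np.array([np.cos(b),np.sin(b),0]); r=R(-Z,L)
P=np.array([547,-253.5,0]); G=np.array([554,-190,0])
robot.movep([380,-330,260],r)
robot.movep(G+110*Z+[0,0,30],r); ob("above")
robot.servo_line(G+79*Z,feed=100); ob("down")
grip(0.25,5); ob("cage")
C=np.array([G[0]-65*L[0],G[1]-65*L[1],0])
for t in np.linspace(1.05,0.0,8)[1:]:
    robot.servo_line(C+L*75*np.sin(t)+Z*(58+75*np.cos(t)-16),feed=60)
ob("up")
grip(0.0,30); ob("grip")
save("scene","s1.png")
E
```

```text
above 3.8 [ 553.6 -191.6  140.2] [-1.27 -0.08 -0.4 ] w 0.999 gf 0.0
down 4.5 [ 554.4 -190.    79.3] [-0.09  0.43 -0.95] w 1.004 gf 0.0
cage 5.6 [ 554. -190.   79.] [-0.25 -0.15 -0.52] w 0.247 gf 0.0
up 7.9 [ 547.  -255.3  116.9] [-1.03 -0.66  0.57] w 0.251 gf 0.0
grip 8.3 [ 547.2 -254.4  117. ] [ 0.43  0.43 -0.3 ] w 0.123 gf 30.0
```

View pics/s1.png

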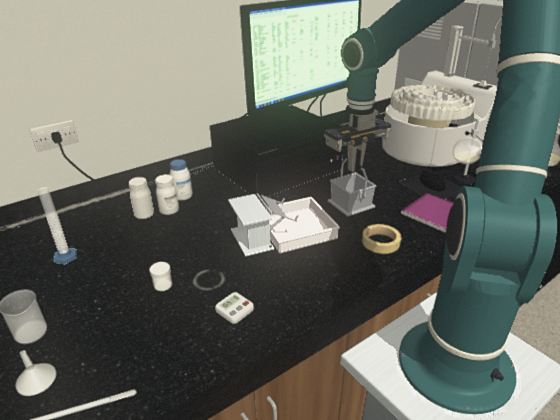

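The pail's bail is upright between the fingers at about (352,165). A grip width of 11 mm confirms the hold.

```bash
python3 - <<'E'
from h import *
o=robot.observe();p=np.array(o["tcp_pos"])
robot.servo_line(p+20*Z,feed=40); ob("l1")
robot.servo_line(p+160*Z,feed=100); ob("l2")
r=R(-Z,-X)
robot.servo_line(f(-20,278),feed=120,rotation=r); robot.hold(1.0); o=ob("over")
print(np.degrees(Ro.from_rotvec(o["tcp_rot"]).as_matrix()[:,1]@[0,0,0]), f(-20,278))
for c in("scene","top"):
  im=save(c,"h_%s.png"%c); q=pin("pail",c); print(c,q,pin("bail_grip",c),pin("kerb",c))
  for d in q[:1]:
    v=np.array(d[0])-S; print("stand xy",v@X,v@Y)
im=cv2.imread("pics/h_scene.png"); cv2.imwrite("pics/h_sc.png",cv2.resize(im[100:270,190:390],(800,600)))
E
```

```text
l1 9.0 [ 547.1 -254.5  137. ] [-0.1   0.18 -4.95] w 0.12 gf 30.0
l2 10.5 [ 546.9 -254.3  276.2] [ 0.7   0.32 -4.56] w 0.118 gf 30.0
over 14.7 [579.2 108.1 278. ] [-0.43  0.16 -4.26] w 0.12 gf 30.0
0.0 [579.23676292 108.1309824  278.        ]
scene [([580.1, 108.0, 159.0], 0.59)] [([582.4, 109.8, 291.4], 0.54)] [([573.8, 53.1, 99.7], 0.56)]
stand xy -20.077191633922038 0.8696988529204015
top [] [] [([373.9, 262.9, -1.4], 0.42)]
```

View pics/h_sc.png

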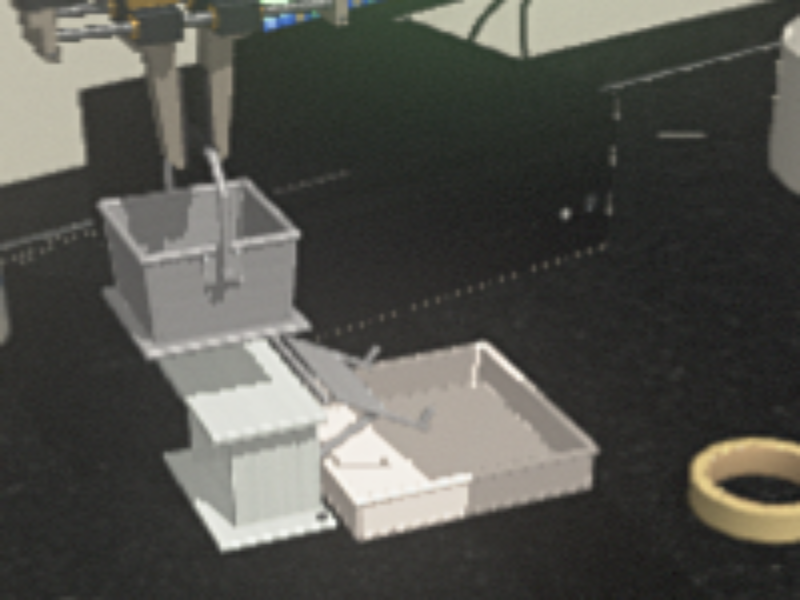

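The pail hangs level over the ledge, its foot centred near (205,325) in the crop, clear of the kerb. I'll lower it with force monitoring, then slide it to the kerb.

```bash
python3 - <<'E'
from h import *
def F(n=4):
    s=[]
    for _ in range(n): robot.hold(0.04); s.append(robot.observe()["contact_force"])
    return np.mean(s,0)
robot.servo_line(f(-20,226,-1),feed=80)
z=226
while z>210:
    z-=1.5; robot.servo_line(f(-20,z,-1),feed=40); v=F()
    print(z,v.round(2))
    if v[2]>-1.0: break
x=-20
while x<-8:
    x+=1; robot.servo_line(f(x,z,-1),feed=30); v=F(); print(x,v.round(2),round(v@X,2))
    if v@X<-2.6: break
ob()
E
```

```text
224.5 [-0.16 -0.03 -4.42]
223.0 [-0.11  0.28 -4.61]
221.5 [-0.01  0.15 -4.14]
220.0 [ 0.07 -0.16 -4.49]
218.5 [ 0.17  0.17 -4.48]
217.0 [ 0.32  0.43 -4.27]
215.5 [-2.48  0.06  5.73]
-19 [-2.47  0.25  5.55] 0.35
-18 [-2.84  0.98  5.79] -0.28
-17 [-1.96  1.52  5.51] -1.02
-16 [-1.97  2.5   5.71] -1.96
-15 [-1.6   2.64  6.2 ] -2.18
-14 [-2.26  3.52  6.21] -2.88
 21.3 [577.4 104.4 216.7] [-2.56  3.    5.97] w 0.122 gf 30.0
```

```bash
python3 - <<'E'
from h import *
def F(n=5):
    s=[]
    for _ in range(n): robot.hold(0.04); s.append(robot.observe()["contact_force"])
    return np.mean(s,0)
z=215.5; x=-14
while z<219:
    z+=.4; robot.servo_line(f(x,z,-1),feed=30); v=F(); print(round(z,1),v.round(2))
    if v[2]<0: break
while x<-7:
    x+=1; robot.servo_line(f(x,z,-1),feed=30); v=F(); print(x,v.round(2),round(v@X,2))
    if v@X<-2.2: break
o=ob(); t=np.array(o["tcp_pos"])-S; print(t@X,t@Y)
save("top","p_top.png");save("scene","p_scene.png");
q=pin("pail","scene"); print(q,[( (np.array(d[0])-S)@X,(np.array(d[0])-S)@Y) for d in q])
E
```

```text
215.9 [-0.8   4.05  5.64]
216.3 [-0.75  4.04  5.03]
216.7 [0.84 3.14 1.96]
217.1 [ 0.93  2.15 -1.25]
-13 [ 0.06  1.29 -2.94] -1.27
-12 [ 0.81  1.44 -2.97] -1.59
-11 [ 0.36  2.23 -1.98] -2.25
 24.5 [576.1  99.9 217.2] [-0.23  2.26 -1.9 ] w 0.116 gf 30.0
-11.23121252491083 -1.0483711923326235
[([577.3, 100.9, 98.5], 0.69), ([568.6, 51.8, 99.6], 0.68)] [(np.float64(-12.516046072955008), np.float64(-0.16908784600718274)), (np.float64(37.24750758970029), np.float64(3.0071877818352384))]
```

```bash
python3 - <<'E'
from h import *
a=cv2.imread("pics/p_scene.png")[150:260,210:310]; b=cv2.imread("pics/p_top.png")[140:230,235:325]
cv2.imwrite("pics/pc.png",np.hstack([cv2.resize(x,(400,440),interpolation=cv2.INTER_CUBIC) for x in(a,b)]))
# expected foot corners if seated
for d in(0,-4): print([px(f(-14+d+52*i,103,52*j),"scene").round(1).tolist() for i in(1,-1) for j in(1,-1)])
E
```

```text
[[256.5, 194.6], [270.6, 213.6], [219.0, 202.5], [230.6, 222.7]]
[[255.1, 194.9], [269.1, 213.9], [217.6, 202.9], [229.1, 223.0]]
```

View pics/pc.png

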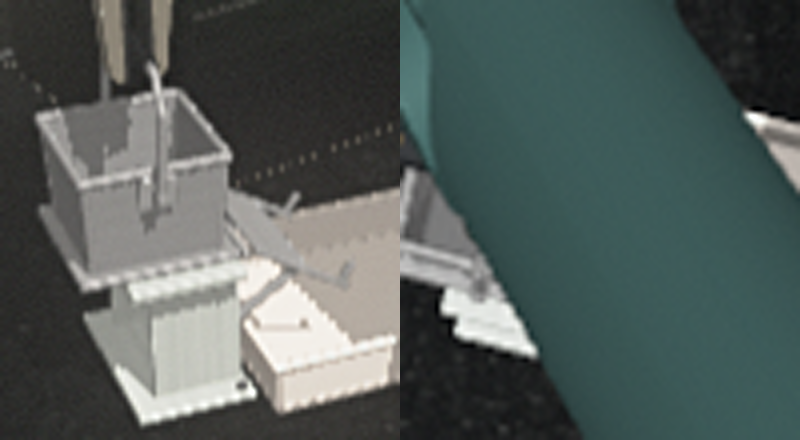

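The pail stands upright on the ledge. Its foot corners are at about scene (270.7,212.5) and (230.7,222), which matches the seated prediction of (270.6,213.6) and (230.6,222.7). Next I'll release it, drop the bail towards the tray and withdraw.

```bash
python3 - <<'E'
from h import *
robot.servo_line(f(-11,216.6,-1),feed=30); robot.hold(.2); ob("low")
grip(1.0); ob("open")
robot.servo_line(f(45,217,-1),feed=100); ob("shift")
robot.servo_line(f(45,330,-1),feed=180)
grip(0.0)
d=lambda t:X*np.cos(t)-Z*np.sin(t)
t0=np.radians(40)
for s in(1,-1):
  r=R(d(t0),s*Y); j=kin.ik(f(-150,260),r); print(s,None if j is None else j.round(2), None if kin.ik(f(-50,80),r) is None else 1)
for n in range(1): robot.hold(.2)
print(robot.observe()["joints"])
E
```

```text
low 25.1 [576.1  99.8 216.7] [-0.39  3.14 -0.6 ] w 0.121 gf 30.0
open 26.4 [576.1  99.6 216.6] [-0.35 -0.02 -0.42] w 1.0 gf 0.1
shift 27.1 [563.   45.7 217.2] [ 0.9   0.49 -1.1 ] w 0.999 gf 0.0
1 [-0.99  0.91  0.66  1.16  0.17  1.77 -0.65] 1
-1 [-0.77  0.84  0.21  1.14  0.41  1.84  2.3 ] 1
[ 0.51215589  0.34264262 -0.82771594  1.63428115  0.2612362   1.28009927
  0.96955056]
```

```bash
cat >> h.py <<'E'
d=lambda t:X*np.cos(t)-Z*np.sin(t)
n=lambda t:X*np.sin(t)+Z*np.cos(t)
P0=np.radians(45)
def tcp(th,s=20,off=0,p=None):
    p=max(P0,th+.1) if p is None else p
    E=f(38-104*np.cos(th),100+104*np.sin(th))
    return E+s*d(p)-(10+off)*n(p),p
E
python3 - <<'E'
from h import *
ths=np.linspace(0,1.15,12)
for s in(1,-1):
  pts=[(tcp(0,-100,8)),(tcp(0,20,8))]+[tcp(t) for t in ths]
  J=[kin.ik(q,R(d(p),s*Y)) for q,p in pts]
  print(s,[None if j is None else j.round(2).tolist() for j in J[::3]], pts[0][0].round(),pts[1][0].round(),pts[-1][0].round())
r=R(d(P0),Y); robot.servo_line
q=tcp(0,-100,8)[0]
robot.movep(f(-190,300),r); ob("pre"); print(robot.observe()["joints"])
save("top","a_top.png");save("scene","a_scene.png")
for c in("scene","top"):
  for m in pin("pail",c): v=np.array(m[0])-S; print(c,m,(v@X).round(1),(v@Y).round(1))
a=cv2.imread("pics/a_scene.png")[150:260,210:310]; b=cv2.imread("pics/a_top.png")[140:230,235:325]
cv2.imwrite("pics/ac.png",np.hstack([cv2.resize(x,(400,440),interpolation=cv2.INTER_CUBIC) for x in(a,b)]))
E
```

```text
1 [[-0.44, 0.93, -0.38, 1.21, 0.69, 1.78, -1.14], [-0.34, 0.9, -0.36, 1.43, 0.73, 1.59, -1.19], [-0.32, 0.86, -0.38, 1.45, 0.72, 1.62, -1.17], [-0.28, 0.79, -0.4, 1.49, 0.71, 1.59, -1.13], [-0.12, 0.6, -0.42, 1.63, 0.56, 1.32, -0.99]] [610. 234. 158.] [590. 151.  73.] [576.  96. 173.]
-1 [[-0.41, 0.94, -0.45, 1.2, 0.73, 1.81, 1.97], [-0.17, 0.99, -0.67, 1.42, 0.91, 1.73, 1.84], [-0.16, 0.94, -0.67, 1.43, 0.89, 1.75, 1.87], [-0.0, 0.95, -0.89, 1.47, 0.98, 1.82, 1.82], [0.2, 0.78, -0.95, 1.61, 0.85, 1.52, 1.93]] [610. 234. 158.] [590. 151.  73.] [576.  96. 173.]Traceback (most recent call last):
  File "<stdin>", line 9, in <module>
cell.IKError: the arm cannot take that pose within its joint ranges
```

```bash
python3 - <<'E'
from h import *
r=R(d(P0),Y); q=tcp(0,-100,8)[0]
for z in(30,60): print(z,kin.ik(q+z*Z,r) is not None)
robot.servo_line(f(-140,310,-1),feed=220); 
robot.movep(q+30*Z,r); ob("pre"); print(robot.observe()["joints"])
save("top","a_top.png");save("scene","a_scene.png")
for c in("scene","top"):
  for m in pin("pail",c): v=np.array(m[0])-S; print(c,m,(v@X).round(1),(v@Y).round(1))
a=cv2.imread("pics/a_scene.png")[140:260,200:310]; b=cv2.imread("pics/a_top.png")[140:230,235:325]
cv2.imwrite("pics/ac.png",np.hstack([cv2.resize(x,(400,440),interpolation=cv2.INTER_CUBIC) for x in(a,b)]))
E
```

```text
30 True
60 True
pre 31.9 [610.5 232.8 188.6] [ 0.91 -0.08 -0.37] w 0.005 gf 0.0
[-0.51051533  0.874206   -0.24918539  1.19943437  0.60734795  1.77898297
 -1.06967325]
top ([577.1, 101.3, 97.5], 0.93) -12.9 -0.5
```

View pics/ac.png

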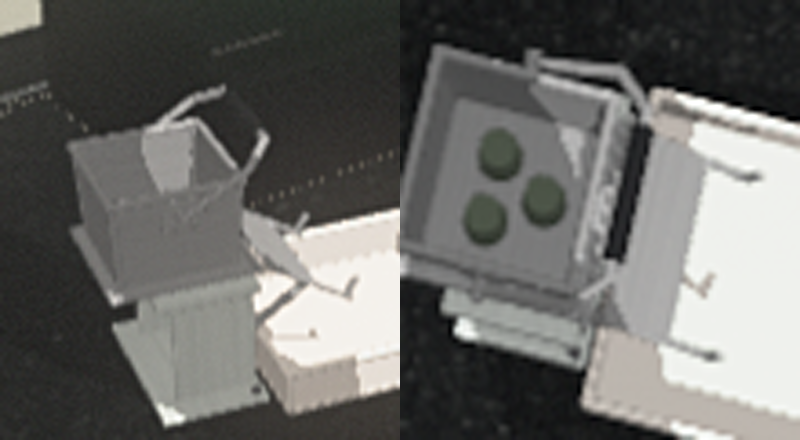

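The pail stands square on the ledge with three stoppers inside, at top crop (500,152), (545,200) and (485,218). The bail has fallen towards the tray, with its grip at (630,190), and the foot is parallel to the kerb. I'll nudge the foot gently from behind with both fingers to make sure of kerb contact, then go under and tip it.

```bash
python3 - <<'E'
from h import *
def F(k=4):
    s=[]
    for _ in range(k): robot.hold(0.04); s.append(robot.observe()["contact_force"])
    return np.mean(s,0)
grip(0.6)
robot.servo_line(f(-100,97),feed=120); robot.servo_line(f(-82,97),feed=80); b=F(6)
x=-82
while x<-64:
    x+=1.5; robot.servo_line(f(x,97),feed=40); v=F(3)-b
    print(x,v.round(1),round(v@X,2))
    if v@X<-2.5: break
ob()
E
```

```text
-80.5 [-0.   0.5 -0.2] -0.51
-79.0 [ 0.1  0.6 -0.3] -0.59
-77.5 [-0.4  0.5 -0.5] -0.44
-76.0 [-0.2  1.  -0.3] -0.95
-74.5 [ 0.1  2.8 -0.4] -2.74
 36.5 [592.2 161.6  97. ] [-0.54  3.26 -0.75] w 0.598 gf 1.3
```

```bash
python3 - <<'E'
from h import *
r=R(d(P0),Y)
robot.servo_line(f(-92,97),feed=100)
q0=tcp(0,-12,10)[0]
robot.servo_line(q0,feed=120); ob("behind")
robot.servo_line(tcp(0,20,10)[0],feed=80); ob("under")
for o in(6,2): robot.servo_line(tcp(0,20,o)[0],feed=60); ob("off%d"%o)
for t in np.arange(0.0,.45,.06):
    q,p=tcp(t); robot.servo_line(q,feed=60,rotation=R(d(p),Y)); ob("th%.2f"%t)
save("scene","l_scene.png")
a=cv2.imread("pics/l_scene.png")[100:260,180:340]
cv2.imwrite("pics/lc.png",cv2.resize(a,(600,600),interpolation=cv2.INTER_CUBIC))
E
```

```text
behind 37.1 [595.3 173.6  94.2] [-0.04  0.33  0.53] w 0.603 gf 0.0
under 37.7 [590.  152.4  71.5] [-0.65  0.18  0.47] w 0.601 gf 0.0
off6 37.9 [589.8 150.3  75.1] [ 0.79 -0.44 -0.03] w 0.606 gf 0.0
off2 38.2 [589.  147.3  77.8] [ 0.73 -0.25 -0.01] w 0.6 gf 0.0
th0.00 38.4 [588.6 146.7  78.5] [ 0.92  2.31 -2.04] w 0.602 gf 1.8
th0.06 38.7 [588.5 146.8  85.1] [ 1.78  3.97 -1.05] w 0.603 gf 2.3
th0.12 38.9 [588.4 146.4  91.2] [ 2.11  5.23 -1.04] w 0.598 gf 2.7
th0.18 39.2 [588.2 145.6  97.4] [ 2.48  6.36 -0.57] w 0.601 gf 2.7
th0.24 39.4 [587.7 143.9 103.5] [1.64 5.48 0.32] w 0.598 gf 2.3
th0.30 39.7 [587.1 141.4 109.4] [ 1.35  4.24 -0.69] w 0.598 gf 1.7
th0.36 39.9 [586.7 138.9 115.3] [-0.18  2.81 -0.38] w 0.603 gf 1.2
th0.42 40.2 [586.2 136.4 121.5] [-0.41  1.24 -0.8 ] w 0.596 gf 0.7
```

View pics/lc.png

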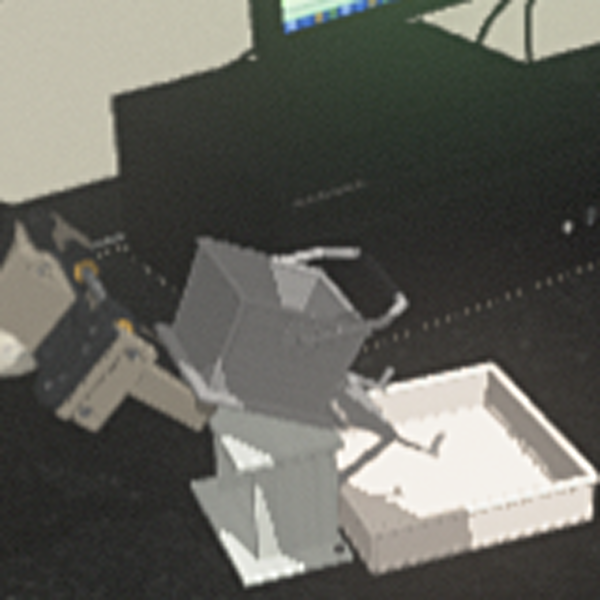

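The pail is tilting about the kerb at roughly 0.4 rad, with the fingers under its back rim at (210,410), and it's square. I'll keep going past balance.

```bash
python3 - <<'E'
from h import *
for t in np.arange(0.48,1.15,.06):
    q,p=tcp(t); robot.servo_line(q,feed=50,rotation=R(d(p),Y)); ob("th%.2f"%t)
robot.hold(.5)
a=save("scene","e_scene.png")[100:260,180:340,::-1]
cv2.imwrite("pics/ec.png",cv2.resize(a,(600,600),interpolation=cv2.INTER_CUBIC))
E
```

```text
th0.48 40.5 [585.8 134.  127.3] [-0.18  0.36 -0.75] w 0.603 gf 0.5
th0.54 40.8 [585.1 131.3 132.7] [ 0.44  1.15 -0.5 ] w 0.601 gf 0.4
th0.60 41.0 [584.2 128.1 137.9] [ 0.99  0.39 -0.24] w 0.6 gf 0.4
th0.66 41.3 [583.4 124.5 142.9] [ 1.25  1.05 -0.18] w 0.602 gf 0.3
th0.72 41.6 [583.  120.9 148. ] [ 0.38  1.23 -0.28] w 0.602 gf 0.2
th0.78 41.8 [582.2 117.8 152.2] [0.93 0.93 0.46] w 0.602 gf 0.0
th0.84 42.1 [581.4 114.9 155.9] [-0.34 -0.24 -0.32] w 0.6 gf 0.0
th0.90 42.3 [580.5 111.7 159.5] [ 0.1   0.01 -0.03] w 0.598 gf 0.0
th0.96 42.6 [579.6 108.1 163.1] [-0.41 -0.08 -0.17] w 0.6 gf 0.0
th1.02 42.8 [578.7 104.4 166.4] [-0.17  0.3   0.52] w 0.603 gf 0.0
th1.08 43.1 [577.7 100.4 169.5] [ 0.33 -0.04  0.13] w 0.601 gf 0.0
th1.14 43.3 [576.7  96.3 172.4] [ 0.34 -0.22 -0.4 ] w 0.598 gf 0.0
```

View pics/ec.png

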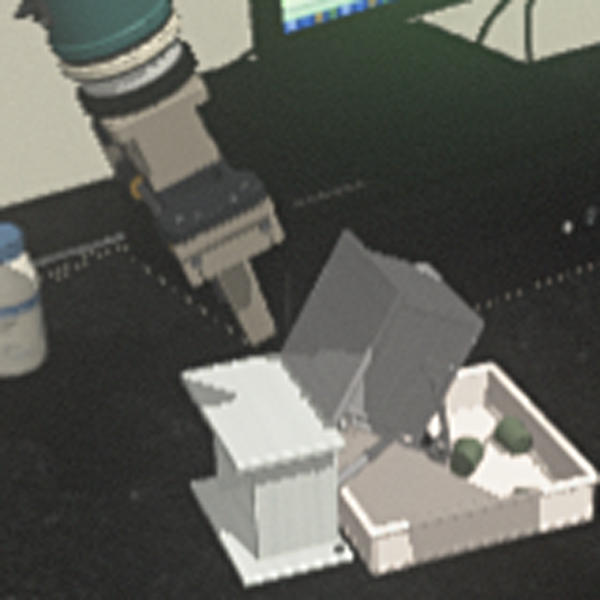

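The pail lies mouth-down on the rest at about (385,345). Two stoppers show in the tray at (465,457) and (515,433), and a third may be at (435,440). I'll back the arm off and check from the top.

```bash
python3 - <<'E'
from h import *
p=np.array(robot.observe()["tcp_pos"])
robot.servo_line(p-X*60+Z*60,feed=150); robot.servo_line(p-X*110+Z*130,feed=150); ob()
b=save("top","z_top.png")
for m in("plug_0","tray","pail"):
  print(m,[(q,np.round([(np.array(q[0])-S)@X,(np.array(q[0])-S)@Y],1).tolist()) for q in pin(m,"top")])
a=save("scene","z_scene.png")
print(pin("plug_0","scene"),pin("tape_roll","scene"),pin("jar","scene"),pin("kitchen_timer","scene"))
cv2.imwrite("pics/zc.png",np.hstack([cv2.resize(x[:,:,::-1],(400,440),interpolation=cv2.INTER_CUBIC) for x in(a[150:260,220:320],b[150:245,255:365])]))
E
```

```text
45.3 [602.2 202.8 301.3] [ 0.28 -0.07  0.01] w 0.6 gf 0.0
plug_0 [(([545.8, -43.2, -0.8], 0.68), [134.9, 3.4]), (([550.2, -113.3, 17.5], 0.49), [202.0, 24.2]), (([468.6, -51.7, 18.4], 0.49), [161.5, -69.6])]
tray [(([544.6, -42.8, -3.1], 0.96), [134.8, 2.1])]
pail [(([559.1, 34.3, 153.6], 0.85), [56.5, -2.1])]
[([580.2, 86.3, -8.7], 0.7), ([548.0, -76.5, 17.9], 0.54), ([553.0, -116.4, 17.6], 0.47)] [([360.3, -177.6, -1.6], 0.9), ([547.2, -24.3, 45.2], 0.17)] [] [([374.1, 264.1, 0.0], 0.64), ([559.0, 23.0, 89.3], 0.21)]
```

View pics/zc.png

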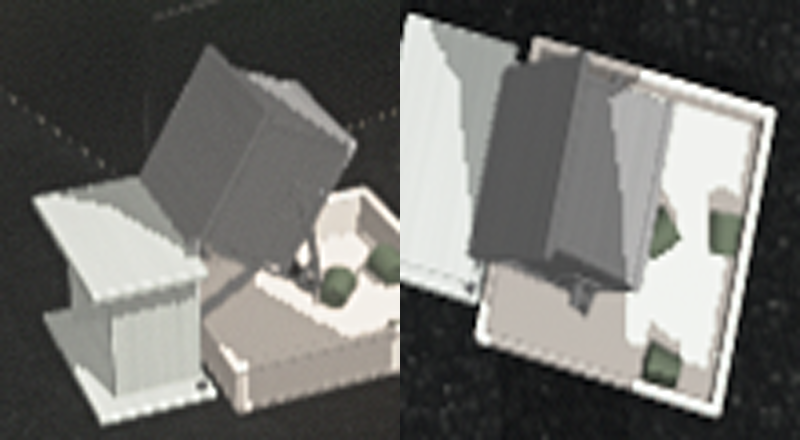

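The top view shows all three stoppers in the tray, at crop (662,230), (725,230) and (662,362). The pail lies square on the rest, and the bystanders the networks found haven't moved.

```bash
python3 -c "
from h import *
robot.hold(.3); ob(); print(robot.job_done())"
```

```text
46.1 [602.5 203.8 302.3] [-0.96 -0.3   0.6 ] w 0.602 gf 0.0
the job is handed in; nothing more can be done
None
```

I handed the job in at 46 s: the pail was stood square against the kerb, tipped by its back rim and left mouth-down on the rest, with all three stoppers in the tray; the tape roll and timer measured unmoved, and the jar, not re-detected in the last picture, was never touched as far as I could tell.

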